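Free the caught lid of the pinning kit and hold it open

ROBOT

A 6-joint arm with a two-finger parallel gripper is mounted at the origin on a cart in front of the work surface, level with it; the furniture and walls round the work are solid. World frame = base frame: x ahead of the robot, y to its left, z up, the work surface at z = 0. Lengths are in mm, angles in rad, forces in N, time in s.
With the tool pointing down it reaches from about 225 to 875 mm from the base axis. Payload 3.4 kg.
Tool frame: the origin (TCP) lies midway between the tips of the shut fingers; the grasp point (between the pads) lies bot.grasp_offset behind it (bot.grasp_offset is the distance from the TCP to the grasp point, in mm); z points along the fingers, y is the direction in which the jaws open and shut (so a half turn about z gives the same grasp; the last joint's range is limited). The gripper opens to 85 mm and grips with 20 to 120 N. Pads are 22 mm wide; open, the fingers measure 114 mm over their backs; the gripper's body (76 mm by 85 mm) begins 54 mm behind the grasp point. The pads swing forward as they close: fully open they stand 13 mm farther back than shut.
Start: joints at [1.224, 0.276, 1.505, -0, 1.361, -0.121], TCP at [128.749, 560.434, 231.328] pointing down, gripper open.
Joint ranges: [-2.89, 2.89], [-0.75, 2.08], [0.22, 2.7], [-1.18, 4.32], [0.11, 2.71], [-2.7, 2.7]. Speed limits (rad/s): [2.57, 2.57, 3.14, 3.14, 3.14, 3.14].

INTERFACE

Orientations are given as [roll, pitch, yaw] about the fixed x, y, z axes, in that order (R = Rz(yaw) Ry(pitch) Rx(roll)).
In Python, from plant import bot gives the robot as it stands.
- The arm moves only by the tool send_rows, never from a script. Its argument "deltas" is a list of rows, each an object with "xyz": the shift along the tool's x, y, z in mm, a list of three; "rotation": the turn, a rotation vector about the tool's x, y, z in degrees, a list of three; "claw": the opening, from 0 (shut) to 1 (fully open). A call has exactly 10 rows; each row shifts and turns the commanded pose from where the row before left it, along the tool's axes as they then stand; what a row does not reach is not made up. A row lasts 1/10 s, in which the tool goes at most 50 mm and 8.59 degrees, less where a joint would pass 70% of its speed; a pose out of reach is approached as far as the arm can. A call with a gripper value outside its range is refused whole. The fingers move at their own pace and stop on an object; "newtons" is the grip in N (left out, the last holds). Time passes only in rows, so rows that do not move let the fingers close, or fill a call up. It gives the time, the measured TCP pose, the force and the opening at its end, in the units of the state.
- bot.observe(): the state, without advancing time (a new reading comes with each control period).
- bot.read_camera(name): name is "scene" or "top" or "wrist"; returns a dict with "img" (384x512x3 uint8, red, green, blue), "depth" (384x512 float32, mm along the optical axis (not along the pixel's ray), 0 where there is no reading), "vertical_fov" (degrees; the focal length in pixels is half the picture's height over the tangent of half this angle, whatever the lens; pixels are square), "cx", "cy" (the principal point, pixels), "xyz" and "orientation" of the camera in the world. Camera axes: x right, y down, z forward; pixel columns grow to the right and rows downward; lengths in mm; the calibration is good to about 2 mm. A picture is of the moment at which its call begins.
- bot.sign_off(): hands the job in, once; it reports no verdict.
The state is a dict: "t": time; "joint_pos": joint angles; "joint_vel": joint speeds; "joint_torque": joint torques, N m; "ee_pos": TCP position; "orientation": TCP orientation; "wrist_force": force on the tool from outside, world axes, zero at the start; "moment": the same for the moment, N m; "finger_gap": finger opening in mm.
Only numpy, scipy, OpenCV 4.12 (cv2) and the standard library are available. Lean on these libraries where they do the work, as an engineer would, in place of code of your own. Each camera call takes 0.05 s, during which the arm holds its last target.

TASK

A colleague wants to refill the empty trays of the flat grey pinning kit, whose side catch sometimes sticks. Tug the lid up by its black T-shaped pull, before touching the red button, to learn whether the catch is holding it (without wrenching it); if it is, press the red button on the catch fully down to free it. Then raise the lid by the pull to about 45 degrees and finish still holding it there, because it falls shut when let go; leave the brass cylinders and the padlock where they stand.

Things in the scene. Friction and masses are not known exactly. Their poses are not given: they have to be found in the camera images.
- kit: Flat grey steel box (pinning kit), 110 x 152 x 40 mm (x, y, z), fixed to the bench. Origin: centre of its underside, on the bench. Its x axis points from the front (the side with the T-shaped pull, towards the robot) to the hinged back, z up. The lid's hinge line is parallel to its y axis at x = +52 mm, z = 35 mm; the shut lid's top is at z = 38 mm. The catch stands at its right (-y) side.
- kit_lid (a joint): Angle of the kit's lid in rad: 0 shut, grows as the lid's front rises (about 0.79 is 45 degrees). Nothing but its own weight acts on it, so it falls shut when let go. When the catch holds it, it can be raised by only about 0.05 to 0.06 (7 to 8 mm at the pull), then stops hard (a hook that only just grips may slip off with a light tug, and the lid then comes up). Whether it is caught at the start differs from case to case and cannot be seen.
- pull_grip (a point): Middle of the black cross bar of the T-shaped pull on the lid's front. The bar is 11 mm thick and 40 mm long, parallel to the kit's y axis, with both ends free; it lies 136 mm from the hinge line towards the robot (kit frame x = -84, y = 0, z = 35 mm when shut), on a 6 mm stem, 33 mm clear of the box's front wall. Gripped by its two ends it can turn between the finger pads as the lid rises, so the gripper may stay pointing down.
- lid_pull: The T-shaped pull, rigidly part of the lid. Origin on the hinge line, at its middle; its axes are the kit's axes when the lid is shut and turn with the lid.
- striker: Steel arm, 16 mm wide, on the right edge of the lid, with a blade that hangs into the catch; rigidly part of the lid. Origin on the hinge line at its middle, like the pull's. Its top is 41 mm above the bench when shut.
- catch: Grey catch housing, 32 x 46 x 37 mm, fixed to the bench at the right side of the kit. Origin: on the bench at x = -35, y = -104 mm of the kit frame, same axes. A hidden hook inside holds the striker or is clear of it; the hook stays where it is put.
- button_top (a point): Centre of the top of the round red release button (18 mm diameter) on the catch, 56 mm above the bench when not pressed (kit frame x = -35, y = -116 mm).
- catch_button (a joint): Travel of the red button in m: 0 up, 0.010 fully pressed straight down. It takes about 3 N to move, does not spring back (it stays down once pressed), and stops hard at the end. More than 7 mm of travel pushes the hook clear, and the hook stays clear.
- brass_cylinder_a: Loose brass lock cylinder, 35 mm diameter, 30 mm high, standing left of the kit; leave it alone. Origin: centre of its underside.
- brass_cylinder_b: Loose brass lock cylinder, 35 mm diameter, 30 mm high, standing right of the catch; leave it alone. Origin: centre of its underside.
- brass_padlock: Loose brass padlock lying flat, 68 x 42 x 17 mm, right of the catch; leave it alone. Origin: centre of its underside.
Not all that is in view belongs to the job. Several things have the shape of the catch; the one meant has the colours described above.

How it is judged (in metres and radians):
On the way, in this order (a step that is already met when the one before it is completed fails the run):
1. the lid is tugged with the button untouched: either it comes up past the catch (over 0.12 rad), or the catch is felt (over 0.5 N on it) (value of joint catch_button below 0.002 m and (value of joint kit_lid above 0.12 rad or contact force between striker and catch above 0.5 N)), for 0.05 s.
2. the lid is raised by its pull to about 45 degrees (value of joint kit_lid above 0.61 rad and contact force between the fingers and lid_pull above 0.5 N), for 0.2 s.
At the end, for the whole second after the job is handed in: The lid stands still at 35 to 55 degrees (0.61 to 0.96 rad), held by the fingers on its T-shaped pull (over 0.5 N) (all of step 2 and value of joint kit_lid below 0.96 rad and velocity of joint kit_lid between -0.1 and 0.1 rad/s); the arm keeps its last pose, push and grip.
It fails at once if the lid is wrenched against its catch (over 60 N) (contact force between striker and catch above 60 N).
It fails at once if a brass cylinder or the padlock is moved by more than 20 mm (distance of any of brass_cylinder_a, brass_cylinder_b, brass_padlock from where it was at the start of the episode above 0.02 m).
It also fails if it takes over 51 s, if anything falls off the work surface, if the arm or the gripper's body presses on something with over 40 N, if the wrist force passes 120 N, or if a joint passes its speed limit or range.

## Working session

There is one attempt and no reset: what is moved stays moved. The work goes in short steps, Python scripts to look and compute and a tool call to move; the robot and the scene stay as the last step left them, time stands still between calls to the robot, and variables do not carry over. Pictures are saved under pics/ and viewed, and the job is handed in when it is done.

Besides the shell and the picture viewer there is one more tool, called as name([rows], argument=value, ...), one row to a line, values as JSON. send_rows: Moves the arm, as the interface text tells. Its arguments: {"type":"object","properties":{"deltas":{"type":"array"},"newtons":{"type":"number"}},"required":["deltas"]}

```bash
ls; mkdir -p pics; cat > h.py <<'E'
import numpy as np, cv2
from plant import bot
from scipy.spatial.transform import Rotation as R
def K(c):
    h,w=c["img"].shape[:2]; f=h/2/np.tan(np.radians(c["vertical_fov"])/2); return f
def Rc(o): return R.from_euler('xyz',o).as_matrix()
def ray(c,u,v):
    f=K(c); d=np.array([(u-c["cx"])/f,(v-c["cy"])/f,1.]); return np.array(c["xyz"]),Rc(c["orientation"])@d
def onplane(c,u,v,z):
    o,d=ray(c,u,v); return o+d*(z-o[2])/d[2]
def cloud(c):
    f=K(c); h,w=c["depth"].shape; u,v=np.meshgrid(np.arange(w),np.arange(h)); d=c["depth"]
    p=np.stack([(u-c["cx"])/f*d,(v-c["cy"])/f*d,d],-1)
    return p@Rc(c["orientation"]).T+np.array(c["xyz"])
E
python3 - <<'E'
from h import *
print(bot.observe(), bot.grasp_offset)
import pickle
for n in ["scene","top","wrist"]:
    c=bot.read_camera(n); pickle.dump(c,open(n+"0.pkl","wb"))
    cv2.imwrite(f"pics/{n}0.png",cv2.cvtColor(c["img"],cv2.COLOR_RGB2BGR))
    print(n,c["xyz"],c["orientation"],c["vertical_fov"],c["cx"],c["cy"])
E
```

```text
pics
{'t': 0.0, 'joint_pos': array([ 1.22403829e+00,  2.76582832e-01,  1.50610885e+00, -6.09964977e-07,
        1.36072746e+00, -1.20977230e-01]), 'joint_vel': array([ 0.00149213, -0.00220676,  0.00045345, -0.0009139 , -0.00013659,
       -0.00065982]), 'joint_torque': array([ 8.75238002e-04, -4.16775262e+01, -2.45811653e+01, -1.22982567e-05,
        1.09619866e-02,  1.50878486e-05]), 'ee_pos': array([128.53589501, 559.90822938, 230.45634192]), 'orientation': array([-3.13977945e+00, -2.19832399e-04,  2.91581177e+00]), 'wrist_force': array([-0.28566877, -0.57730528,  0.30935073]), 'moment': array([0.00781228, 0.09268708, 0.0184475 ]), 'finger_gap': 85.57750943332957} 18.700000000000003
scene [  71.82459786 -505.64123395  605.49404409] [-2.13570224 -0.00331714 -0.44772638] 51.10400071207269 255.3215896040748 191.95120284761717
top [ 302.27565354  259.19887987 1117.22132531] [-3.00715899 -0.01000836 -1.55334619] 42.278932963204824 255.24812472683087 190.18299102468785
wrist [ 62.57467675 575.73666378 373.2003705 ] [2.87085107e+00 2.09171056e-03 1.34546098e+00] 66.84612755207571 256.69696757568084 192.06230649054706
```

View pics/scene0.png

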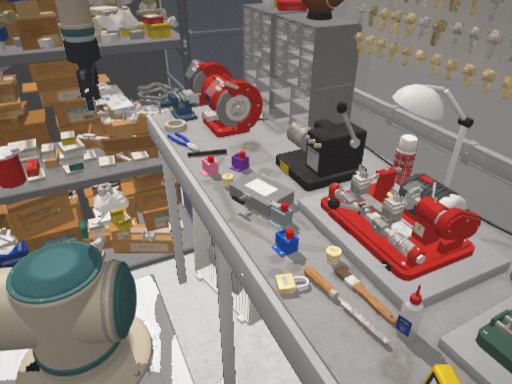

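View pics/top0.png

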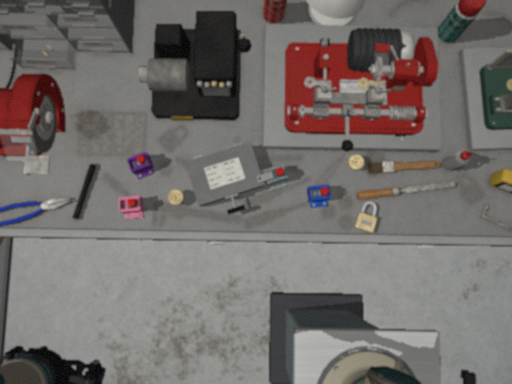

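View pics/wrist0.png

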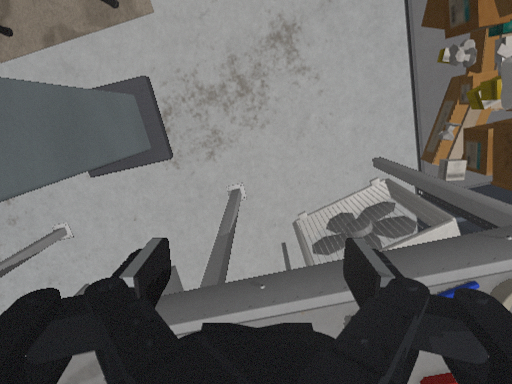

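```bash
python3 - <<'E'
from h import *
import pickle
c=pickle.load(open("top0.pkl","rb"))
im=cv2.cvtColor(c["img"],cv2.COLOR_RGB2BGR)
cv2.imwrite("pics/topz.png",cv2.resize(im[130:240,160:340],None,fx=4.4,fy=4.4,interpolation=cv2.INTER_CUBIC))
s=pickle.load(open("scene0.pkl","rb"))
im=cv2.cvtColor(s["img"],cv2.COLOR_RGB2BGR)
cv2.imwrite("pics/scenez.png",cv2.resize(im[140:270,190:350],None,fx=4.4,fy=4.4,interpolation=cv2.INTER_CUBIC))
P=cloud(c)
for (u,v) in [(280,172),(225,175),(242,207),(266,150),(190,155),(200,205),(176,198),(318,195),(240,225),(240,233),(240,240)]: print(u,v,P[v,u].round(1))
E
```

```text
280 172 [486.4 198.2  58.4]
225 175 [481.2 318.2  36.1]
242 207 [410.6 279.2  40.3]
266 150 [546.5 227.7   3. ]
190 155 [531.2 400.9   4.2]
200 205 [414.8 372.2  26. ]
176 198 [429.1 425.4  27.6]
318 195 [440.7 112.8  35.5]
240 225 [374.2 283.6  -3.5]
240 233 [356.  283.2  -0. ]
240 240 [340.4 282.9  -2. ]
```

View pics/topz.png

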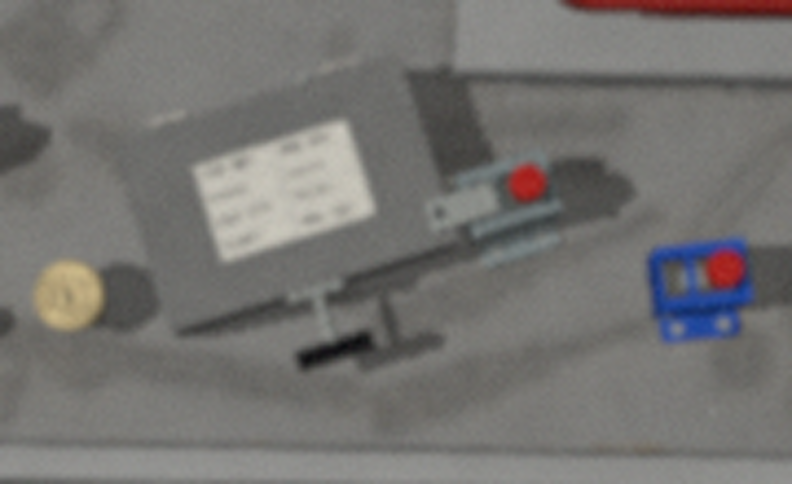

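View pics/scenez.png

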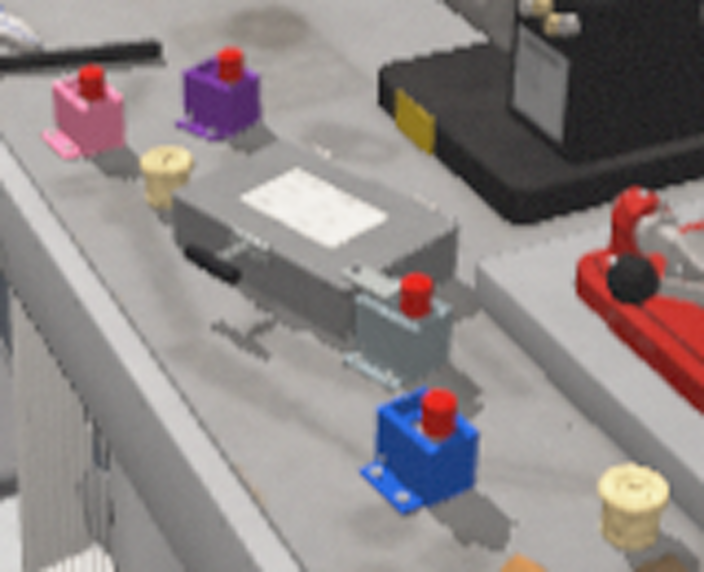

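```bash
python3 - <<'E'
from h import *
import pickle
def cen(c,m,box):
    u0,v0,u1,v1=box; mm=np.zeros(m.shape,np.uint8); mm[v0:v1,u0:u1]=m[v0:v1,u0:u1]
    n,l,st,ce=cv2.connectedComponentsWithStats(mm,connectivity=8); i=1+np.argmax(st[1:,4]); 
    pts=np.argwhere(l==i)[:,::-1].astype(np.float32); return ce[i],st[i],pts
c=pickle.load(open("top0.pkl","rb")); s=pickle.load(open("scene0.pkl","rb"))
def red(i): i=i.astype(int); return ((i[...,0]>120)&(i[...,1]<70)&(i[...,2]<70)).astype(np.uint8)
def blk(i): return (i.max(-1)<38).astype(np.uint8)
b,st,_=cen(c,red(c["img"]),(268,160,292,185)); print("btn top",b,st)
B=onplane(c,b[0],b[1],56); print(B)
p,st,pts=cen(c,blk(c["img"]),(222,198,250,218)); print("bar",p,st); Pg=onplane(c,p[0],p[1],40.5);print(Pg)
(ce,sz,an)=cv2.minAreaRect(pts);print(ce,sz,an)
W=np.array([onplane(c,u,v,40.5)[:2] for u,v in pts]); w,V=np.linalg.eigh(np.cov(W.T)); print("bar dir",np.degrees(np.arctan2(V[1,1],V[0,1])),np.sqrt(w*12))
bs,st,_=cen(s,red(s["img"]),(270,195,295,225)); print("scene btn",bs,st, onplane(s,bs[0],bs[1],52))
ps,st,pts=cen(s,blk(s["img"]),(228,190,250,207)); print("scene bar",ps,st, onplane(s,ps[0],ps[1],35))
d=B-Pg; a=np.arctan2(d[1],d[0])-np.arctan2(-116,49); print("yaw from pts",np.degrees(a),np.hypot(*d[:2]),np.hypot(49,116))
E
```

```text
btn top [279.375      171.02083333] [276 168   8   7  48]
[488.89650429 199.48866811  56.        ]
bar [236.25       209.08333333] [229 206  15   7  36]
[405.7989161  291.57876485  40.5       ]
(235.9500274658203, 209.35000610351562) (2.5298221111297607, 14.862703323364258) 71.56504821777344
bar dir 108.2532950195679 [ 5.29575779 34.9098761 ]
scene btn [284.09677419 206.74193548] [281 202   7  10  62] [485.72645441 190.16235995  52.        ]
scene bar [241.5 202.5] [240 202   4   2   4] [409.6543675  274.76016963  35.        ]
yaw from pts 19.16167930980529 124.03949000544746 125.92458060283545
```

send_rows([
  {"xyz":[-33,-20,5],"rotation":[0,0,0],"claw":1},
  {"xyz":[-33,-20,5],"rotation":[0,0,0],"claw":1},
  {"xyz":[-33,-20,5],"rotation":[0,0,0],"claw":1},
  {"xyz":[-33,-20,5],"rotation":[0,0,0],"claw":1},
  {"xyz":[-33,-20,5],"rotation":[0,0,0],"claw":1},
  {"xyz":[-33,-20,5],"rotation":[0,0,0],"claw":1},
  {"xyz":[-33,-20,5],"rotation":[0,0,0],"claw":1},
  {"xyz":[-33,-20,5],"rotation":[0,0,0],"claw":1},
  {"xyz":[-33,-20,5],"rotation":[0,0,0],"claw":1},
  {"xyz":[-33,-20,5],"rotation":[0,0,0],"claw":1},
])

```text
t: 1.15
ee_pos: [406.3, 290.3, 181.0]
orientation: [3.142, -0.0, 2.916]
wrist_force: [-0.3, 1.1, -0.2]
finger_gap: 85.4
```

send_rows([
  {"xyz":[0,0,0],"rotation":[0,0,-7.8],"claw":1},
  {"xyz":[0,0,0],"rotation":[0,0,-7.8],"claw":1},
  {"xyz":[0,0,0],"rotation":[0,0,-7.8],"claw":1},
  {"xyz":[0,0,0],"rotation":[0,0,-7.8],"claw":1},
  {"xyz":[0,0,10],"rotation":[0,0,0],"claw":1},
  {"xyz":[0,0,10],"rotation":[0,0,0],"claw":1},
  {"xyz":[0,0,10],"rotation":[0,0,0],"claw":1},
  {"xyz":[0,0,10],"rotation":[0,0,0],"claw":1},
  {"xyz":[0,0,0],"rotation":[0,0,0],"claw":1},
  {"xyz":[0,0,0],"rotation":[0,0,0],"claw":1},
])

```text
t: 2.15
ee_pos: [405.4, 291.6, 140.9]
orientation: [-3.142, -0.001, -2.823]
wrist_force: [0.1, 0.5, -0.2]
finger_gap: 85.6
```

```bash
python3 - <<'E'
from h import *
import pickle
o=bot.observe(); print(o["t"],o["ee_pos"],np.degrees(o["orientation"]),o["wrist_force"],o["finger_gap"])
c=bot.read_camera("wrist"); pickle.dump(c,open("wrist1.pkl","wb"))
cv2.imwrite("pics/wrist1.png",cv2.cvtColor(c["img"],cv2.COLOR_RGB2BGR))
E
```

```text
2.15 [405.42796937 291.59085334 140.86926527] [-1.79996045e+02 -4.82032529e-02 -1.61757537e+02] [ 0.08665618  0.54786379 -0.24103517] 85.56143205749429
```

View pics/wrist1.png

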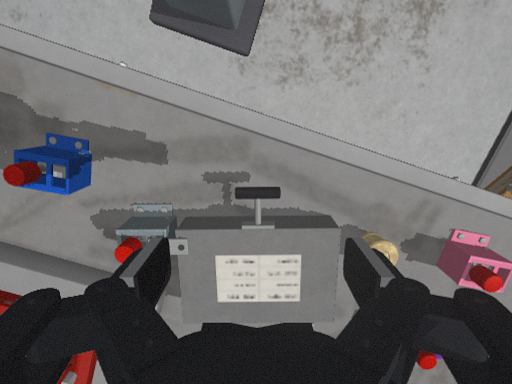

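```bash
python3 - <<'E'
from h import *
import pickle
c=pickle.load(open("wrist1.pkl","rb")); i=c["img"].astype(int)
m=(i.max(-1)<45).astype(np.uint8); m[:180]=0; m[202:]=0; m[:,:225]=0; m[:,290:]=0
n,l,st,ce=cv2.connectedComponentsWithStats(m); k=1+np.argmax(st[1:,4]); print(ce[k],st[k])
pts=np.argwhere(l==k)[:,::-1]
W=np.array([onplane(c,u,v,38)[:2] for u,v in pts]); w,V=np.linalg.eigh(np.cov(W.T)); print(W.mean(0),np.degrees(np.arctan2(V[1,1],V[0,1])),np.sqrt(w*12))
P=cloud(c); print(np.median(P[l==k],0), np.percentile(P[l==k][:,2],[5,50,95]))
m=((i[...,0]>120)&(i[...,1]<60)&(i[...,2]<60)).astype(np.uint8); m[:,:110]=0;m[:,150:]=0;m[:235]=0;m[268:]=0
n,l,st,ce=cv2.connectedComponentsWithStats(m); k=1+np.argmax(st[1:,4]); print(ce[k],st[k])
Q=P[l==k]; print(np.percentile(Q[:,2],[5,50,95])); t=Q[Q[:,2]>np.percentile(Q[:,2],95)-3]; print(t.mean(0),t.min(0),t.max(0))
o=bot.observe();Rt=Rc(o["orientation"]); print(Rt.T@(np.r_[W.mean(0),35]-o["ee_pos"]))
# lid front edge
E
```

```text
[271.95555556 188.53333333] [261 187  19   7  45]
[398.48688843 303.64824614] 105.29551427018937 [ 4.004284   16.98339859]
[398.22857444 304.28008672  37.86180772] [35.54424897 37.86180772 39.27630765]
[125.00796813 251.50996016] [115 242  27  21 251]
[42.46002113 55.73223183 56.91351054]
[487.35792911 198.32314447  58.11769646] [341.15586839 190.67328916  54.04418681] [497.83344273 270.69354861 283.57704863]
[  3.23243879  13.57715815 106.32785628]
```

```bash
python3 - <<'E'
from h import *
import pickle
c=pickle.load(open("wrist1.pkl","rb")); i=c["img"].astype(int)
print(i[192,225:290].max(-1)); print(i[178:206,250].max(-1))
P=cloud(c)
m=(i.max(-1)<60).astype(np.uint8); m[:183]=0; m[202:]=0; m[:,:230]=0; m[:,285:]=0
n,l,st,ce=cv2.connectedComponentsWithStats(m); k=1+np.argmax(st[1:,4]); print(ce[k],st[k])
W=np.array([onplane(c,u,v,38)[:2] for v,u in np.argwhere(l==k)]); w,V=np.linalg.eigh(np.cov(W.T)); print(W.mean(0),np.degrees(np.arctan2(V[1,1],V[0,1])),np.sqrt(w*12))
o=bot.observe();Rt=Rc(o["orientation"]); print(Rt.T@(np.r_[W.mean(0),35]-o["ee_pos"]))
print(np.median(P[l==k],0))
E
```

```text
[ 83  81  87  78  81  75  87 111 118  97  53  53  51  49  49  51  51  51
  52  49  54  50  49  54  47  50  56  51  49  52  47  51  51  53  52  50
  50  51  53  51  49  48  48  46  46  45  49  50  48  47  46  46  48  44
  49  80 133 140 138 134 137 134 135 135 134]
[133 133 138 140 138 137 134 139 118  55  36  42  48  55  50  50  47  44
  50  41  64 109 133 131 133 130 129 128]
[257.33402062 192.16701031] [235 187  45  12 485]
[405.62081817 292.56114466] 109.19241331391423 [ 9.88034007 38.85056931]
[-7.14902582e-02  8.13897389e-01  1.06327477e+02]
[405.13443764 292.29316368  39.78839775]
```

send_rows([
  {"xyz":[0,0.5,14],"rotation":[0,0,-0.9],"claw":1},
  {"xyz":[0,0,14],"rotation":[0,0,0],"claw":1},
  {"xyz":[0,0,14],"rotation":[0,0,0],"claw":1},
  {"xyz":[0,0,14],"rotation":[0,0,0],"claw":1},
  {"xyz":[0,0,14],"rotation":[0,0,0],"claw":1},
  {"xyz":[0,0,14],"rotation":[0,0,0],"claw":1},
  {"xyz":[0,0,14],"rotation":[0,0,0],"claw":1},
  {"xyz":[0,0,14],"rotation":[0,0,0],"claw":1},
  {"xyz":[0,0,14],"rotation":[0,0,0],"claw":1},
  {"xyz":[0,0,0],"rotation":[0,0,0],"claw":1},
])

```text
t: 3.2
ee_pos: [404.8, 291.7, 14.3]
orientation: [-3.141, -0.002, -2.807]
wrist_force: [0.1, 0.2, 0.1]
finger_gap: 85.3
```

send_rows([
  {"xyz":[0,0,0],"rotation":[0,0,0],"claw":0.6},
  {"xyz":[0,0,0],"rotation":[0,0,0],"claw":0.55},
  {"xyz":[0,0,0],"rotation":[0,0,0],"claw":0.5},
  {"xyz":[0,0,0],"rotation":[0,0,0],"claw":0.4},
  {"xyz":[0,0,0],"rotation":[0,0,0],"claw":0.3},
  {"xyz":[0,0,0],"rotation":[0,0,0],"claw":0.2},
  {"xyz":[0,0,0],"rotation":[0,0,0],"claw":0.2},
  {"xyz":[0,0,0],"rotation":[0,0,0],"claw":0.2},
  {"xyz":[0,0,0],"rotation":[0,0,0],"claw":0.2},
  {"xyz":[0,0,0],"rotation":[0,0,0],"claw":0.2},
], newtons=30)

```text
t: 4.2
ee_pos: [406.1, 292.3, 16.2]
orientation: [3.142, 0.002, -2.807]
wrist_force: [-0.1, -1.1, 6.4]
finger_gap: 39.3
```

```bash
python3 - <<'E'
from h import *
o=bot.observe(); print(o["t"],o["ee_pos"],np.degrees(o["orientation"]),o["wrist_force"],o["moment"],o["finger_gap"])
c=bot.read_camera("wrist")
cv2.imwrite("pics/wrist2.png",cv2.cvtColor(c["img"],cv2.COLOR_RGB2BGR))
E
```

```text
4.2 [406.08709259 292.29698464  16.17856352] [ 1.79996071e+02  1.00044881e-01 -1.60826373e+02] [-0.13835009 -1.08975661  6.35343633] [-0.17475321 -0.01525192  0.02825925] 39.277853643986575
```

View pics/wrist2.png

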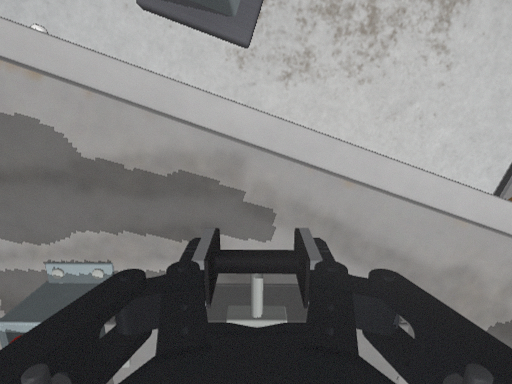

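send_rows([
  {"xyz":[0,0,-1.2],"rotation":[0,0,0],"claw":0.2},
  {"xyz":[0,0,-1.2],"rotation":[0,0,0],"claw":0.2},
  {"xyz":[0,0,-1.2],"rotation":[0,0,0],"claw":0.2},
  {"xyz":[0,0,-1.2],"rotation":[0,0,0],"claw":0.2},
  {"xyz":[0,0,-1.2],"rotation":[0,0,0],"claw":0.2},
  {"xyz":[0,0,-1.2],"rotation":[0,0,0],"claw":0.2},
  {"xyz":[0,0,-1.2],"rotation":[0,0,0],"claw":0.2},
  {"xyz":[0,0,-1.2],"rotation":[0,0,0],"claw":0.2},
  {"xyz":[0,0,-1.2],"rotation":[0,0,0],"claw":0.2},
  {"xyz":[0,0,-1.2],"rotation":[0,0,0],"claw":0.2},
])

```text
t: 5.25
ee_pos: [406.5, 292.4, 27.6]
orientation: [3.141, 0.002, -2.807]
wrist_force: [5.2, -0.3, -2.0]
finger_gap: 38.7
```

send_rows([
  {"xyz":[0,0,-0.8],"rotation":[0,0,0],"claw":0.2},
  {"xyz":[0,0,-0.8],"rotation":[0,0,0],"claw":0.2},
  {"xyz":[0,0,-0.8],"rotation":[0,0,0],"claw":0.2},
  {"xyz":[0,0,0],"rotation":[0,0,0],"claw":0.2},
  {"xyz":[0,0,0],"rotation":[0,0,0],"claw":0.2},
  {"xyz":[0,0,0],"rotation":[0,0,0],"claw":0.2},
  {"xyz":[0,0,0],"rotation":[0,0,0],"claw":0.2},
  {"xyz":[0,0,0],"rotation":[0,0,0],"claw":0.2},
  {"xyz":[0,0,0],"rotation":[0,0,0],"claw":0.2},
  {"xyz":[0,0,0],"rotation":[0,0,0],"claw":0.2},
])

```text
t: 6.25
ee_pos: [406.6, 292.5, 30.0]
orientation: [3.141, 0.002, -2.807]
wrist_force: [5.9, 0.4, -3.2]
finger_gap: 39.4
```

```bash
python3 - <<'E'
from h import *
o=bot.observe(); print(o["t"],o["ee_pos"],np.degrees(o["orientation"]),o["wrist_force"],o["moment"],o["finger_gap"])
for n in ["wrist","scene"]:
    c=bot.read_camera(n); im=cv2.cvtColor(c["img"],cv2.COLOR_RGB2BGR)
    if n=="scene": im=cv2.resize(im[140:270,190:350],None,fx=4.4,fy=4.4,interpolation=cv2.INTER_CUBIC)
    cv2.imwrite(f"pics/{n}3.png",im)
E
```

```text
6.25 [406.60957425 292.50577884  29.99690116] [ 1.79990927e+02  1.38595290e-01 -1.60840260e+02] [ 5.8611388   0.35348745 -3.2326119 ] [-0.03849023 -0.75376192 -0.01163703] 39.41202957827968
```

View pics/wrist3.png

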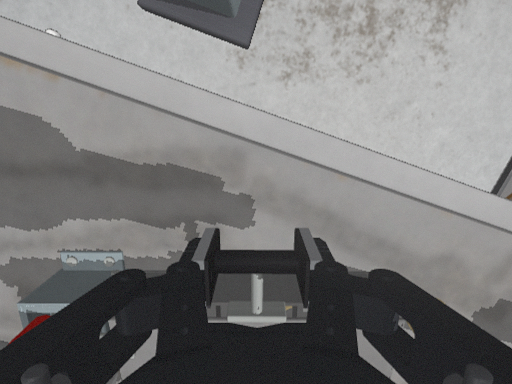

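View pics/scene3.png

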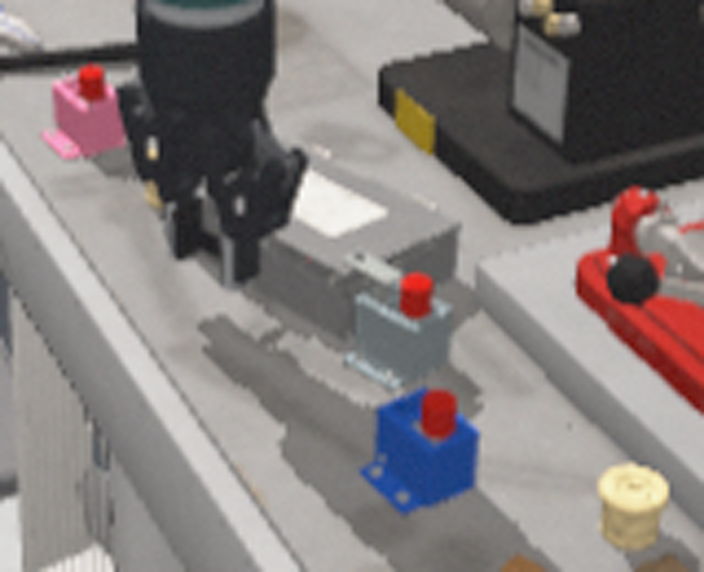

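send_rows([
  {"xyz":[-0.6,0,-4.6],"rotation":[0,0,0],"claw":0.2},
  {"xyz":[-0.6,0,-4.6],"rotation":[0,0,0],"claw":0.2},
  {"xyz":[-0.9,0,-4.5],"rotation":[0,0,0],"claw":0.2},
  {"xyz":[-0.9,0,-4.5],"rotation":[0,0,0],"claw":0.2},
  {"xyz":[-1.2,0,-4.5],"rotation":[0,0,0],"claw":0.2},
  {"xyz":[-1.2,0,-4.5],"rotation":[0,0,0],"claw":0.2},
  {"xyz":[-1.5,0,-4.4],"rotation":[0,0,0],"claw":0.2},
  {"xyz":[-1.5,0,-4.4],"rotation":[0,0,0],"claw":0.2},
  {"xyz":[-1.8,0,-4.2],"rotation":[0,0,0],"claw":0.2},
  {"xyz":[-1.8,0,-4.2],"rotation":[0,0,0],"claw":0.2},
], newtons=45)

```text
t: 7.35
ee_pos: [416.7, 295.9, 73.8]
orientation: [-3.141, -0.0, -2.807]
wrist_force: [5.2, 0.7, -6.4]
finger_gap: 38.5
```

```bash
python3 - <<'E'
from h import *
o=bot.observe(); print(o["t"],o["ee_pos"],np.degrees(o["orientation"]),o["wrist_force"],o["moment"],o["finger_gap"])
for n in ["wrist","scene"]:
    c=bot.read_camera(n); im=cv2.cvtColor(c["img"],cv2.COLOR_RGB2BGR)
    if n=="scene": im=cv2.resize(im[140:270,190:350],None,fx=4.4,fy=4.4,interpolation=cv2.INTER_CUBIC)
    cv2.imwrite(f"pics/{n}4.png",im)
E
```

```text
7.35 [416.73612989 295.94382966  73.82765459] [-1.79994405e+02 -2.49461092e-02 -1.60835787e+02] [ 5.17734755  0.69810759 -6.4029547 ] [ 0.1392516  -0.5939953   0.01629243] 38.53851214046157
```

View pics/wrist4.png

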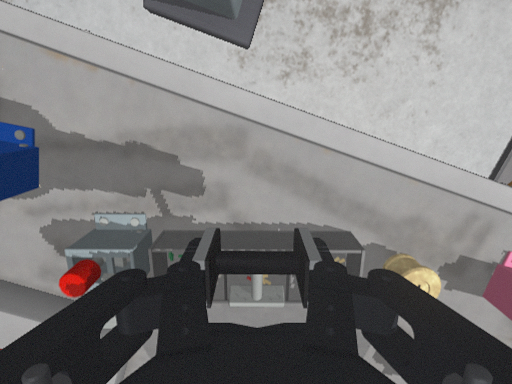

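View pics/scene4.png

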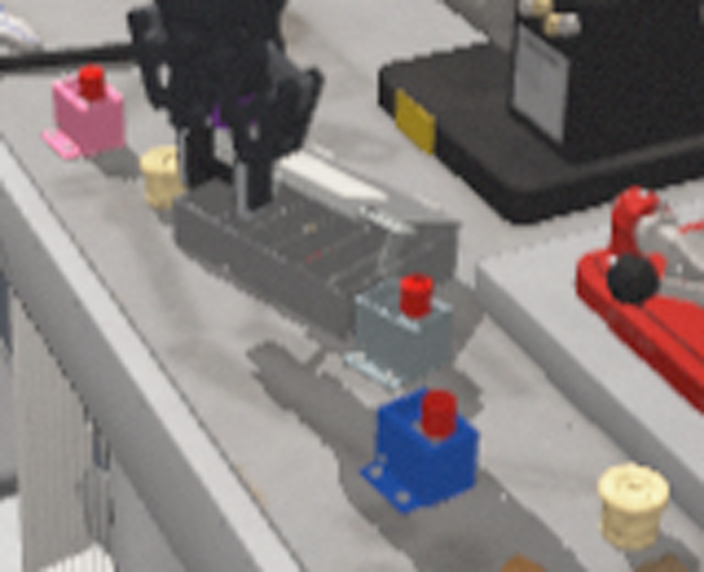

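send_rows([
  {"xyz":[-2.1,0,-4.1],"rotation":[0,0,0],"claw":0.2},
  {"xyz":[-2.1,0,-4.1],"rotation":[0,0,0],"claw":0.2},
  {"xyz":[-2.4,0,-4.0],"rotation":[0,0,0],"claw":0.2},
  {"xyz":[-2.4,0,-4.0],"rotation":[0,0,0],"claw":0.2},
  {"xyz":[-2.6,0,-3.8],"rotation":[0,0,0],"claw":0.2},
  {"xyz":[-2.6,0,-3.8],"rotation":[0,0,0],"claw":0.2},
  {"xyz":[-2.9,0,-3.6],"rotation":[0,0,0],"claw":0.2},
  {"xyz":[-2.9,0,-3.6],"rotation":[0,0,0],"claw":0.2},
  {"xyz":[-3.1,0,-3.4],"rotation":[0,0,0],"claw":0.2},
  {"xyz":[-3.1,0,-3.4],"rotation":[0,0,0],"claw":0.2},
])

```text
t: 8.45
ee_pos: [441.0, 304.2, 112.0]
orientation: [-3.141, -0.002, -2.807]
wrist_force: [1.1, -2.7, -3.3]
finger_gap: 38.8
```

send_rows([
  {"xyz":[0,0,0],"rotation":[0,0,0],"claw":0.2},
  {"xyz":[0,0,0],"rotation":[0,0,0],"claw":0.2},
  {"xyz":[0,0,0],"rotation":[0,0,0],"claw":0.2},
  {"xyz":[0,0,0],"rotation":[0,0,0],"claw":0.2},
  {"xyz":[0,0,0],"rotation":[0,0,0],"claw":0.2},
  {"xyz":[0,0,0],"rotation":[0,0,0],"claw":0.2},
  {"xyz":[0,0,0],"rotation":[0,0,0],"claw":0.2},
  {"xyz":[0,0,0],"rotation":[0,0,0],"claw":0.2},
  {"xyz":[0,0,0],"rotation":[0,0,0],"claw":0.2},
  {"xyz":[0,0,0],"rotation":[0,0,0],"claw":0.2},
])

```text
t: 9.45
ee_pos: [440.8, 304.2, 111.8]
orientation: [-3.141, -0.002, -2.807]
wrist_force: [-1.9, -4.2, -0.5]
finger_gap: 38.3
```

```bash
python3 - <<'E'
from h import *
import pickle
o=bot.observe(); print(o["t"],o["ee_pos"],np.degrees(o["orientation"]),o["wrist_force"],o["moment"],o["finger_gap"])
for n in ["wrist","scene"]:
    c=bot.read_camera(n); im=cv2.cvtColor(c["img"],cv2.COLOR_RGB2BGR); pickle.dump(c,open(n+"5.pkl","wb"))
    if n=="scene": im=cv2.resize(im[140:270,190:350],None,fx=4.4,fy=4.4,interpolation=cv2.INTER_CUBIC)
    cv2.imwrite(f"pics/{n}5.png",im)
E
```

```text
9.45 [440.84820059 304.21133764 111.82825241] [-1.79979730e+02 -8.68892767e-02 -1.60831762e+02] [-1.93790153 -4.20293453 -0.48679863] [-0.80480974  0.51690948 -0.07127286] 38.270942625715804
```

View pics/wrist5.png

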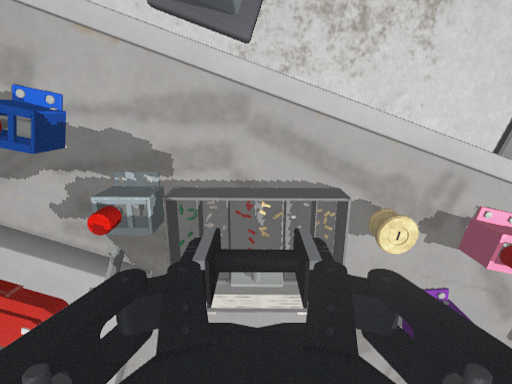

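View pics/scene5.png

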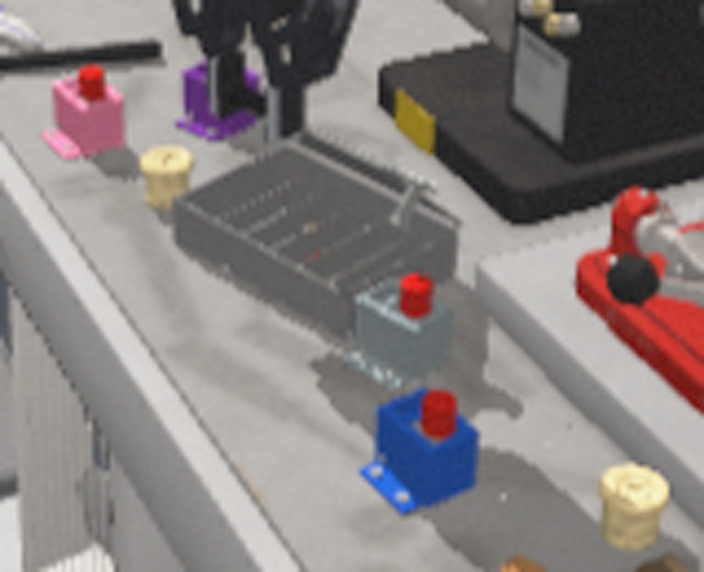

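send_rows([
  {"xyz":[0,0,0],"rotation":[0,0,0],"claw":0.2},
  {"xyz":[0,0,0],"rotation":[0,0,0],"claw":0.2},
  {"xyz":[0,0,0],"rotation":[0,0,0],"claw":0.2},
  {"xyz":[0,0,0],"rotation":[0,0,0],"claw":0.2},
  {"xyz":[0,0,0],"rotation":[0,0,0],"claw":0.2},
  {"xyz":[0,0,0],"rotation":[0,0,0],"claw":0.2},
  {"xyz":[0,0,0],"rotation":[0,0,0],"claw":0.2},
  {"xyz":[0,0,0],"rotation":[0,0,0],"claw":0.2},
  {"xyz":[0,0,0],"rotation":[0,0,0],"claw":0.2},
  {"xyz":[0,0,0],"rotation":[0,0,0],"claw":0.2},
])

```text
t: 10.55
ee_pos: [440.8, 304.2, 111.8]
orientation: [-3.141, -0.002, -2.807]
wrist_force: [-1.4, -5.8, -0.2]
finger_gap: 38.4
```

```bash
python3 - <<'E'
from h import *
import pickle
o=bot.observe(); print(o["t"],o["ee_pos"],np.degrees(o["orientation"]),o["wrist_force"],o["moment"],o["finger_gap"],np.abs(o["joint_vel"]).max())
a=pickle.load(open("wrist5.pkl","rb"))["img"].astype(int); c=bot.read_camera("wrist"); b=c["img"].astype(int)
print(np.abs(a-b).mean(), np.abs(a-b)[240:320,205:310].mean())
cv2.imwrite("pics/wrist6.png",cv2.resize(cv2.cvtColor(c["img"],cv2.COLOR_RGB2BGR)[180:340,150:370],None,fx=3,fy=3))
E
```

```text
10.55 [440.84919396 304.23396742 111.81953493] [-1.79982009e+02 -8.68066462e-02 -1.60833707e+02] [-1.37504153 -5.81733802 -0.23247203] [-0.81752958  0.4781107  -0.04403779] 38.39430152826201 0.0021586940520153053
2.379124959309896 2.5653571428571427
```

View pics/wrist6.png

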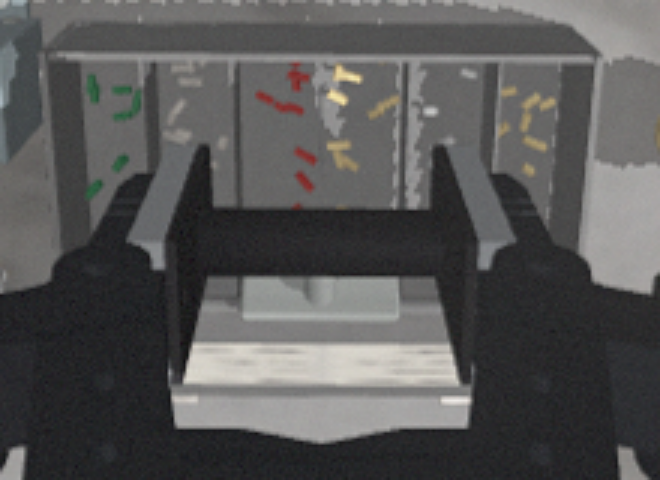

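```bash
python3 - <<'E'
from plant import bot
print(bot.sign_off())
E
```

```text
the job is handed in; nothing more can be done
None
```

The lid is up at about 45 degrees and I handed in with the gripper still holding it by the pull. I gripped the T-pull by its two ends and tugged it up slowly with the red button untouched. It rose to about 14 mm, past the 7–8 mm stop, with under 7 N on the wrist. That means the catch was not holding it, or slipped off under the light tug, so I did not press the button.

**Last checks:**
- **Lid angle:** the pull had risen 95.6 mm, which works out to about 0.78 rad.
- **Grip and stillness:** the bar sat squarely between both pads (gap about 38 mm, grip set to 45 N). TCP position was unchanged over the last second.
- **Other items:** the arm stayed clear of the brass cylinders and padlock, and the cylinders in view looked unmoved. I did not re-measure any of them, and the padlock was outside my last pictures.
- **Disagreement:** while the arm stood still, the wrist force drifted by a few newtons. The sideways reading reached about 6 N at the end, probably settling in the grip, and the lid did not move visibly.

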